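Return stray electronic parts to their drawer bins

TASK

Put the stray parts on the plywood board back into stock: set each one upright on the free floor of the red bin that already holds a part exactly like it. The blue capacitor and the bare aluminium heatsink only look similar and have no bin here, so leave them standing where they are.

Things in the scene. Friction and masses are not known exactly. Their poses are not given: they have to be found in the camera images.
- capacitor: Black-sleeved screw-terminal capacitor: upright cylinder 35 mm across, 50 mm tall, plus two 6 mm high metal terminals on its grey top; pale stripe down one side; about 75 g. Loose, upright on the plywood board (top at z = 8 mm). Origin: centre of underside, z up.
- heatsink: Black finned heatsink block standing on end, 38 (its x) x 26 (its y) x 42 mm tall; the fins' edges make its two y faces; about 60 g. Loose, upright on the plywood board (top at z = 8 mm). Origin: centre of underside, z up.
- transformer: Frame transformer, about 190 g: steel core 42 (x) x 20 (y) mm with flat x end faces, top at 38 mm; yellow winding with white cheeks, 36 mm wide in y from 6 to 34 mm height, solder tags to 40 mm; two feet 2 mm thick make the base 56 (x) x 14 (y) mm. Loose, upright on the plywood board (top at z = 8 mm). Origin: centre of underside, z up.
- choke: Toroidal choke: copper-wound green ring standing on edge (in its xz plane) on a black base; base 44 (x) x 24 (y) x 6 mm; ring 41 mm wide in x, 18 mm thick in y; 46 mm tall in all; about 70 g. Loose, upright on the plywood board (top at z = 8 mm). Origin: centre of underside, z up.
- blue_capacitor: Look-alike: capacitor of the same shape (35 mm across, 50 mm tall plus 6 mm terminals) with blue sleeve and black top. No bin here. Loose, upright on the plywood board (top at z = 8 mm). Origin: centre of underside, z up.
- bare_heatsink: Look-alike: heatsink of the same shape (38 x 26 x 42 mm) in bare silvery aluminium. No bin here. Loose, upright on the plywood board (top at z = 8 mm). Origin: centre of underside, z up.
- capacitor_bin: Red open bin holding one black capacitor like the stray. 90 (x) x 120 (y) x 28 mm high, walls and floor 2.5 mm, fixed, one of four in an aluminium tray (rim at z = 34 mm). Origin: centre of its underside, at z = 3 mm. Its stock piece is fixed upright at y = +33 mm, axes as the bin's; free floor: y = -57 to +12 mm, full width in x.
- heatsink_bin: Red open bin holding one black heatsink like the stray. 90 (x) x 120 (y) x 28 mm high, walls and floor 2.5 mm, fixed, one of four in an aluminium tray (rim at z = 34 mm). Origin: centre of its underside, at z = 3 mm. Its stock piece is fixed upright at y = +33 mm, axes as the bin's; free floor: y = -57 to +12 mm, full width in x.
- transformer_bin: Red open bin holding one transformer like the stray. 90 (x) x 120 (y) x 28 mm high, walls and floor 2.5 mm, fixed, one of four in an aluminium tray (rim at z = 34 mm). Origin: centre of its underside, at z = 3 mm. Its stock piece is fixed upright at y = +33 mm, axes as the bin's; free floor: y = -57 to +12 mm, full width in x.
- choke_bin: Red open bin holding one choke like the stray. 90 (x) x 120 (y) x 28 mm high, walls and floor 2.5 mm, fixed, one of four in an aluminium tray (rim at z = 34 mm). Origin: centre of its underside, at z = 3 mm. Its stock piece is fixed upright at y = +33 mm, axes as the bin's; free floor: y = -57 to +12 mm, full width in x.

How it is judged (in metres and radians):
At the end, for the whole second after the job is handed in: The four wanted parts stand released and at rest in their own kind's bin, between its walls, underside on the bin floor (within 5.5 mm), upright within 0.15 rad; the blue capacitor and the bare heatsink stand upright within 15 mm of their start (x of capacitor in the frame of capacitor_bin between -0.0425 and 0.0425 m and y of capacitor in the frame of capacitor_bin between -0.0575 and 0.02 m and z of capacitor in the frame of capacitor_bin below 0.008 m and angle between each of capacitor, heatsink, transformer, choke, blue_capacitor, bare_heatsink's own z axis and vertical below 0.15 rad and linear speed of each of capacitor, heatsink, transformer, choke, blue_capacitor, bare_heatsink below 0.02 m/s and angular speed of each of capacitor, heatsink, transformer, choke below 0.2 rad/s and x of heatsink in the frame of heatsink_bin between -0.0425 and 0.0425 m and y of heatsink in the frame of heatsink_bin between -0.0575 and 0.02 m and z of heatsink in the frame of heatsink_bin below 0.008 m and x of transformer in the frame of transformer_bin between -0.0425 and 0.0425 m and y of transformer in the frame of transformer_bin between -0.0575 and 0.02 m and z of transformer in the frame of transformer_bin below 0.008 m and x of choke in the frame of choke_bin between -0.0425 and 0.0425 m and y of choke in the frame of choke_bin between -0.0575 and 0.02 m and z of choke in the frame of choke_bin below 0.008 m and distance of each of blue_capacitor, bare_heatsink from where it was at the start of the episode below 0.015 m); the robot touches nothing.
It fails at once if a look-alike (blue capacitor or bare heatsink) is shifted by more than 15 mm, lifted away or knocked over (distance of any of blue_capacitor, bare_heatsink from where it was at the start of the episode above 0.015 m or angle between any of blue_capacitor, bare_heatsink's own z axis and vertical above 0.35 rad).
It also fails if it takes over 104 s, if anything falls off the work surface, if the arm or the gripper's body presses on something with over 40 N, if the wrist force passes 120 N, or if a joint passes its speed limit or range.

ROBOT

A 7-joint arm with a two-finger parallel gripper is mounted at the origin on the work surface. World frame = base frame: x ahead of the robot, y to its left, z up, the work surface at z = 0. Lengths are in m, angles in degrees, forces in N, time in s.
With the tool pointing down it reaches from about 0.375 to 0.925 m from the base axis. Payload 3.1 kg.
Tool frame: the origin (TCP) lies at the very end of the fingers, on their centre line; the grasp point (between the pads) lies 19 mm behind it; z points along the fingers, y is the direction in which the jaws open and shut (so a half turn about z gives the same grasp; the last joint's range is limited). The gripper opens to 85 mm and grips with 20 to 120 N. Pads are 22 mm wide; open, the fingers measure 114 mm over their backs; the gripper's body (76 mm by 85 mm) begins 54 mm behind the grasp point. The pads swing forward as they close: fully open they stand 13 mm farther back than shut.
Start: joints at [60.287, 21.939, 2.515, 91.553, -1.026, 66.532, -2.859], TCP at [0.266, -0.593, 0.231] pointing down, gripper open.
Joint ranges: [-149.38, 149.38], [-23.57, 123.04], [-84.95, 90], [0, 143.3], [-89.99, 269.99], [3.08, 112.72], [-163.45, 163.45]. Speed limits (degrees/s): [159.86, 159.86, 180, 180, 180, 180, 180].

INTERFACE

Orientations are given as a 3x3 rotation matrix whose columns are the frame's x, y, z axes.
In Python, from plant import readout, vision, ticket gives the robot as it stands.
- The arm moves only by the tool jog_arm, never from a script. Its argument "series" is a list of rows, each an object with "delta_pos": the shift along the tool's x, y, z in m, a list of three; "spin": the turn about the tool's z in degrees; "grip": the gripper's target within -1 to 1 (shut at 1, half-way at 0, fully open at -1). In form: [{"delta_pos": [dx, dy, dz], "spin": spin, "grip": grip}, ...]. A call has 1 to 10 rows; each row is the pose to reach, as a shift and turn from the pose measured when the call began, along the tool's axes at that moment; what a row does not reach only later rows make up. A row lasts 1/8 s, in which the tool goes at most 62.5 mm and 10.7 degrees, less where a joint would pass 70% of its speed; a pose out of reach is approached as far as the arm can. A call with a gripper value outside its range is refused whole. The fingers move at their own pace and stop on an object; the grip force is fixed at half the most. Time passes only in rows, so rows that repeat a pose let the fingers close. It gives the time, the measured TCP pose, the force and the opening at its end, in the units of the state.
- readout.get_obs(): the state, without advancing time (a new reading comes with each control period).
- vision.capture(name): name is "side" or "top" or "wrist"; returns a dict with "pixels" (480x640x3 uint8, red, green, blue), "range_z" (480x640 float32, m along the optical axis (not along the pixel's ray), 0 where there is no reading), "intrinsics" (3x3 intrinsics, pixels), "rvec" (rotation vector, rad) and "tvec" (3), from world to camera coordinates, as OpenCV has them. Camera axes: x right, y down, z forward; pixel columns grow to the right and rows downward; lengths in m; the calibration is good to about 2 mm. A picture is of the moment at which its call begins.
- ticket.sign_off(): hands the job in, once; it reports no verdict.
Trained networks look in the newest picture that a camera, given by its name, has taken for a name from the list of things; names that differ only in an ending like _2 or _b are one class to them, and where a whole thing is asked for, a point or a joint stands for the part that bears it (a point fixed in the world has none). Each returns a list of dicts, best first, with "score" (0 to 1); they miss things now and then, are a little off and sometimes report something else, mostly with a low value. They report only what shows in the picture. A call takes as long as a camera call.
- vision.look_for(camera, label): "rect" ([centre column, centre row, width, height] in pixels, round what is visible of it).
- vision.masks_of(camera, label): "pixels" (480x640 bool, what is visible of it) and "rect" ([centre column, centre row, width, height] in pixels, round what is visible of it).
- vision.place_of(camera, label): "location" ([column, row] in pixels: a listed point, or the origin of a listed thing).
The state is a dict: "clock": time; "joint_positions": joint angles; "joint_vel": joint speeds; "effort": joint torques, N m; "tool_pos": TCP position; "orientation": TCP orientation; "wrist_force": force on the tool from outside, world axes, zero at the start; "wrist_torque": the same for the moment, N m; "finger_gap": finger opening in m.
Only numpy, scipy, OpenCV 4.12 (cv2) and the standard library are available. Lean on these libraries where they do the work, as an engineer would, in place of code of your own. Each camera call takes 0.05 s, during which the arm holds its last target. There are 200 camera calls.

## Working session

There is one attempt and no reset: what is moved stays moved. The work goes in short steps, Python scripts to look and compute and a tool call to move; the robot and the scene stay as the last step left them, time stands still between calls to the robot, and variables do not carry over. Pictures are saved under pics/ and viewed, about 12 in all and at most 16, crops included, and the job is handed in when it is done.

Besides the shell and the picture viewer there is one more tool, called after "Emit:" as a command line: name --argument value ..., lists and objects as JSON in quotes. jog_arm: Moves the arm, as the interface text tells. Its arguments: {"type":"object","properties":{"series":{"type":"array","items":{"type":"object","properties":{"delta_pos":{"type":"array","items":{"type":"number"}},"spin":{"type":"number"},"grip":{"type":"number"}}}}},"required":["series"]}

```bash
mkdir -p pics; cat > h.py <<'E'
import numpy as np, cv2
from plant import readout, vision, ticket
def cap(n):
    c=vision.capture(n); R=cv2.Rodrigues(np.array(c['rvec'],float))[0]; c['R']=R; c['t']=np.array(c['tvec'],float).ravel(); return c
def cloud(c):
    K=np.array(c['intrinsics']); z=c['range_z']; v,u=np.mgrid[:480,:640]
    P=np.stack([(u-K[0,2])/K[0,0]*z,(v-K[1,2])/K[1,1]*z,z],-1)
    return (P-c['t'])@c['R']   # world
def save(c,name): cv2.imwrite('pics/'+name,cv2.cvtColor(c['pixels'],cv2.COLOR_RGB2BGR))
NAMES="capacitor heatsink transformer choke blue_capacitor bare_heatsink capacitor_bin heatsink_bin transformer_bin choke_bin".split()
E
python3 - <<'E'
from h import *
o=readout.get_obs(); print({k:np.round(v,3).tolist() for k,v in o.items()})
for cam in ['top','side']:
    c=cap(cam); save(c,cam+'1.png'); W=cloud(c)
    print(cam,'campos',np.round(-c['R'].T@c['t'],3))
    for n in NAMES:
        for m in vision.masks_of(cam,n)[:3]:
            p=W[m['pixels']&(c['range_z']>0)]
            if len(p)<10: continue
            t=p[p[:,2]>np.percentile(p[:,2],95)-.012]
            r=cv2.minAreaRect((t[:,:2]*1000).astype(np.float32))
            print(n,round(m['score'],2),np.round(m['rect']),'z95',np.round(np.percentile(p[:,2],95),3),'top rect',np.round(r[0]),np.round(r[1]),round(r[2]))
E
```

```text
{'clock': 0.0, 'joint_positions': [60.286, 21.993, 2.511, 91.65, -1.025, 66.529, -2.859], 'joint_vel': [-0.04, -0.027, -0.028, -0.078, 0.015, 0.052, 0.008], 'effort': [0.0, -43.346, 1.024, -24.951, 0.011, 0.011, 0.0], 'tool_pos': [0.265, -0.592, 0.23], 'orientation': [[0.913, 0.409, -0.001], [0.409, -0.913, 0.002], [-0.0, -0.003, -1.0]], 'wrist_force': [-0.262, 0.227, -0.541], 'wrist_torque': [-0.009, -0.005, 0.029], 'finger_gap': 0.085}
top campos [0.381 0.009 0.988]
capacitor 0.67 [213. 210.  28.  28.] z95 0.063 top rect [560. 193.] [34. 33.] 46
heatsink 0.69 [424. 196.  75.  56.] z95 0.039 top rect [ 589. -151.] [122.  93.] 89
heatsink 0.62 [146. 220.  34.  33.] z95 0.051 top rect [546. 308.] [39. 26.] 59
heatsink 0.28 [218. 277.  34.  26.] z95 0.048 top rect [455. 188.] [36. 44.] 16
transformer 0.74 [219. 276.  35.  27.] z95 0.048 top rect [455. 188.] [36. 44.] 16
choke 0.67 [150. 285.  32.  15.] z95 0.053 top rect [441. 297.] [35. 18.] 83
blue_capacitor 0.93 [274. 206.  22.  27.] z95 0.064 top rect [569.  95.] [34. 34.] 28
bare_heatsink 0.96 [285. 268.  26.  17.] z95 0.052 top r
[... 803 characters left out ...]
.] [35. 46.] 17
choke 0.6 [320. 353.  27.  33.] z95 0.052 top rect [440. 299.] [33. 17.] 83
blue_capacitor 0.62 [288. 260.  19.  28.] z95 0.062 top rect [567.  96.] [32. 33.] 17
bare_heatsink 0.58 [341. 263.  21.  30.] z95 0.052 top rect [461.  75.] [43. 27.] 78
capacitor_bin 0.74 [364. 176.  47.  30.] z95 0.057 top rect [ 496. -238.] [32. 32.] 17
heatsink_bin 0.83 [353. 200.  46.  36.] z95 0.047 top rect [ 490. -119.] [111.  43.] 26
transformer_bin 0.95 [331. 167.  43.  30.] z95 0.044 top rect [ 587. -271.] [122.  90.] 87
transformer_bin 0.47 [275. 291.  20.  32.] z95 0.063 top rect [558. 193.] [34. 34.] 52
choke_bin 0.75 [316. 193.  49.  27.] z95 0.044 top rect [ 586. -158.] [106.  87.] 90
```

```bash
python3 -c "
import cv2
a=cv2.imread('pics/top1.png')[150:330,110:560]; cv2.imwrite('pics/top1c.png',cv2.resize(a,(800,320),interpolation=cv2.INTER_CUBIC))"
cat > r.py <<'E'
from h import *
# rects of the trays, stock pieces from top camera
c=cap('top'); W=cloud(c); v=c['range_z']>0
for nm,u0,v0 in [('cap',500,256),('hs',428,255),('tr',498,198),('ch',424,196)]:
    b=W[v0-34:v0+35,u0-42:u0+43].reshape(-1,3)
    b=b[b[:,2]>.036]
    q=b[b[:,2]>np.percentile(b[:,2],97)-.015]
    # median per
    r=cv2.minAreaRect((b[:,:2]*1000).astype(np.float32)); print(nm,'stock',np.round(r[0]),np.round(r[1]),round(r[2]),len(b),b[:,2].max().round(3))
r=((c['pixels'][...,0]>90)&(c['pixels'][...,1]<70)&(c['pixels'][...,2]<70)&(W[...,2]>.027)&(W[...,2]<.036))
p=W[r]; p=p[p[:,1]<-.05]
print('red x',np.percentile(p[:,0],[0.2,99.8]),'y',np.percentile(p[:,1],[0.2,99.8]))
print('red minrect',cv2.minAreaRect((p[:,:2]*1000).astype(np.float32)))
E
python3 r.py
```

```text
cap stock [ 458. -161.] [ 85. 363.] 11 470 0.988
hs stock [464. -98.] [ 96. 254.] 17 322 0.988
tr stock [ 539. -149.] [128. 428.] 28 521 0.988
ch stock [542. -67.] [101. 341.] 48 285 0.988
red x [0.45913477 0.63361568] y [-0.33015359 -0.09420231]
red minrect ((545.8145751953125, -212.1132354736328), (175.612548828125, 236.08045959472656), 0.012709617614746094)
```

View pics/top1c.png

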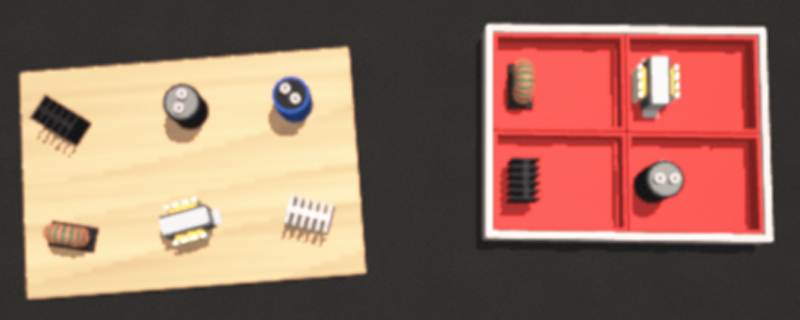

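The crop shows the board's parts and the 2x2 tray:

| Thing | Crop pixel |
|---|---|
| Black heatsink | (60,120) |
| Capacitor | (185,105) |
| Blue capacitor | (292,95) |
| Choke | (70,235) |
| Transformer | (188,220) |
| Bare heatsink | (308,215) |
| Choke bin | top-left |
| Transformer bin | top-right |
| Heatsink bin | bottom-left |
| Capacitor bin | bottom-right |

The networks agree with this apart from a few low-score duplicates. Moving to above the capacitor first.

Emit:
jog_arm --series '[{"delta_pos":[0.59,-0.596,0.08],"spin":-66,"grip":-1},{"delta_pos":[0.59,-0.596,0.08],"spin":-66,"grip":-1},{"delta_pos":[0.59,-0.596,0.08],"spin":-66,"grip":-1},{"delta_pos":[0.59,-0.596,0.08],"spin":-66,"grip":-1},{"delta_pos":[0.59,-0.596,0.08],"spin":-66,"grip":-1},{"delta_pos":[0.59,-0.596,0.08],"spin":-66,"grip":-1},{"delta_pos":[0.59,-0.596,0.08],"spin":-66,"grip":-1},{"delta_pos":[0.59,-0.596,0.08],"spin":-66,"grip":-1},{"delta_pos":[0.59,-0.596,0.08],"spin":-66,"grip":-1},{"delta_pos":[0.59,-0.596,0.08],"spin":-66,"grip":-1}]'

```text
clock: 2.4
tool_pos: [0.4852, -0.0094, 0.1723]
orientation: [[-0.001, 1.0, 0.002], [1.0, 0.001, -0.001], [-0.001, 0.002, -1.0]]
wrist_force: [-0.1, -0.6, -0.2]
finger_gap: 0.0849
```

```bash
cat > d.py <<'E'
import sys
from h import *
def delta(x,y,z,jaw):
    o=readout.get_obs(); R=np.array(o['orientation']); p=np.array(o['tool_pos'])
    d=R.T@(np.array([x,y,z])/1000-p); a=np.degrees(np.arctan2(R[1,1],R[0,1])); s=-(jaw-a)
    s=(s+180)%360-180
    print('t',round(o['clock'],2),'pos',np.round(p*1000,1),'jaw',round(a,1),'gap',round(o['finger_gap'],4),'F',np.round(o['wrist_force'],1),'q7',round(o['joint_positions'][6]),'tilt z',np.round(R[:,2],3))
    print('-> delta',np.round(d,3).tolist(),'spin',round(s,1))
if __name__=='__main__': delta(*map(float,sys.argv[1:5]))
E
python3 d.py 560 193 150 0
```

```text
t 2.4 pos [485.2  -9.4 172.3] jaw 0.1 gap 0.0849 F [-0.1 -0.6 -0.2] q7 -9 tilt z [ 0.002 -0.001 -1.   ]
-> delta [0.202, 0.075, 0.022] spin 0.1
```

Emit:
jog_arm --series '[{"delta_pos":[0.202,0.075,0.04],"spin":0,"grip":-1},{"delta_pos":[0.202,0.075,0.04],"spin":0,"grip":-1},{"delta_pos":[0.202,0.075,0.04],"spin":0,"grip":-1},{"delta_pos":[0.202,0.075,0.04],"spin":0,"grip":-1},{"delta_pos":[0.202,0.075,0.04],"spin":0,"grip":-1},{"delta_pos":[0.202,0.075,0.04],"spin":0,"grip":-1}]'

```text
clock: 3.15
tool_pos: [0.56, 0.1915, 0.1321]
orientation: [[-0.0, 1.0, 0.001], [1.0, 0.0, -0.002], [-0.002, 0.001, -1.0]]
wrist_force: [0.4, -0.1, 0.5]
finger_gap: 0.0856
```

```bash
python3 d.py 560 193 28 0; python3 - <<'E'
from h import *
c=cap('wrist'); save(c,'w1.png')
W=cloud(c)
for n in NAMES[:6]:
    for m in vision.masks_of('wrist',n)[:2]:
        p=W[m['pixels']&(c['range_z']>0)]
        t=p[p[:,2]>np.percentile(p[:,2],95)-.012]
        r=cv2.minAreaRect((t[:,:2]*1000).astype(np.float32))
        print(n,round(m['score'],2),np.round(m['rect']),'z95',np.round(np.percentile(p[:,2],95),3),np.round(r[0]),np.round(r[1]),round(r[2]))
E
```

```text
t 3.15 pos [560.  191.5 132.1] jaw 0.0 gap 0.0856 F [ 0.4 -0.1  0.5] q7 -36 tilt z [ 0.001 -0.002 -1.   ]
-> delta [0.002, -0.0, 0.104] spin 0.0
heatsink 0.84 [294.  50.  75. 100.] z95 0.052 [547. 309.] [38. 26.] 60
heatsink 0.46 [122.  77.  68.  86.] z95 0.053 [441. 298.] [37. 19.] 82
transformer 0.84 [162. 249.  79.  90.] z95 0.048 [455. 189.] [37. 43.] 17
choke 0.78 [121.  77.  70.  86.] z95 0.053 [441. 298.] [37. 19.] 82
blue_capacitor 0.8 [330. 376.  49.  81.] z95 0.064 [569.  96.] [34. 35.] 39
bare_heatsink 0.93 [204. 391.  34.  74.] z95 0.051 [496. 136.] [166.  13.] 68
```

View pics/w1.png

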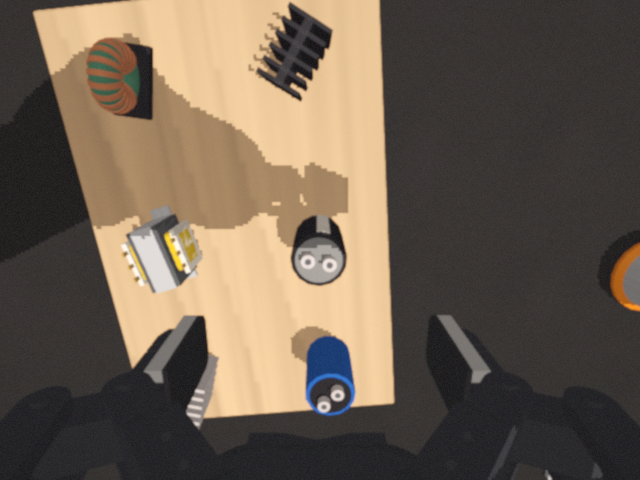

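The wrist picture shows all six parts, with the capacitor at (319,262) between the open jaws. The poses match the other cameras within 1-2 mm. Descending to grasp.

Emit:
jog_arm --series '[{"delta_pos":[0.002,0,0.06],"spin":0,"grip":-1},{"delta_pos":[0.002,0,0.104],"spin":0,"grip":-1},{"delta_pos":[0.002,0,0.104],"spin":0,"grip":-1},{"delta_pos":[0.002,0,0.104],"spin":0,"grip":1},{"delta_pos":[0.002,0,0.104],"spin":0,"grip":1},{"delta_pos":[0.002,0,0.104],"spin":0,"grip":1},{"delta_pos":[0.002,0,0.104],"spin":0,"grip":1},{"delta_pos":[0.002,0,0.104],"spin":0,"grip":1},{"delta_pos":[0.002,0,0.104],"spin":0,"grip":1},{"delta_pos":[0.002,0,0.104],"spin":0,"grip":1}]'

```text
clock: 4.75
tool_pos: [0.5624, 0.1943, 0.031]
orientation: [[0.0, 1.0, 0.006], [1.0, -0.0, -0.0], [-0.0, 0.006, -1.0]]
wrist_force: [-0.3, -0.1, 6.6]
finger_gap: 0.0335
```

Emit:
jog_arm --series '[{"delta_pos":[0,0,-0.06],"spin":0,"grip":1},{"delta_pos":[0,0,-0.12],"spin":0,"grip":1},{"delta_pos":[-0.04,-0.005,-0.129],"spin":0,"grip":1},{"delta_pos":[-0.487,-0.064,-0.129],"spin":0,"grip":1},{"delta_pos":[-0.487,-0.064,-0.129],"spin":0,"grip":1},{"delta_pos":[-0.487,-0.064,-0.129],"spin":0,"grip":1},{"delta_pos":[-0.487,-0.064,-0.129],"spin":0,"grip":1},{"delta_pos":[-0.487,-0.064,-0.129],"spin":0,"grip":1},{"delta_pos":[-0.487,-0.064,-0.129],"spin":0,"grip":1},{"delta_pos":[-0.487,-0.064,-0.129],"spin":0,"grip":1}]'

```text
clock: 6.0
tool_pos: [0.4986, -0.2812, 0.1601]
orientation: [[0.0, 1.0, 0.007], [1.0, -0.0, -0.001], [-0.001, 0.007, -1.0]]
wrist_force: [0.1, 0.9, -0.5]
finger_gap: 0.0333
```

```bash
python3 d.py 498 -293 120 0; python3 - <<'E'
from h import *
c=cap('wrist'); save(c,'w2.png')
W=cloud(c); A=c['pixels'].astype(int)
r=(A[...,0]>1.8*A[...,1])&(A[...,0]>70)&(W[...,2]>.0285)&(W[...,2]<.036)&(W[...,1]<-.05)
p=W[r]*1000
for ax,lo,hi in [(0,430,650),(1,-350,-70)]:
    h,e=np.histogram(p[:,ax],bins=np.arange(lo,hi,3)); print('xy'[ax],[(int(e[i]),int(h[i])) for i in range(len(h)) if h[i]>np.median(h)*1.5+20])
for n in NAMES[6:]:
    for m in vision.masks_of('wrist',n)[:1]: print(n,round(m['score'],2),np.round(m['rect']))
E
```

```text
t 6.0 pos [ 498.6 -281.2  160.1] jaw -0.0 gap 0.0333 F [ 0.1  0.9 -0.5] q7 18 tilt z [ 0.007 -0.001 -1.   ]
-> delta [-0.012, -0.001, 0.04] spin -0.0
x [(451, 619), (454, 555), (538, 752), (541, 544), (544, 1273), (631, 1573), (634, 248)]
y [(-332, 670), (-215, 1038), (-212, 266), (-209, 805), (-131, 159)]
capacitor_bin 0.8 [313. 222. 128. 165.]
heatsink_bin 0.73 [314.  70. 141. 140.]
transformer_bin 0.84 [442. 220. 141. 158.]
choke_bin 0.91 [457.  70. 152. 140.]
```

View pics/w2.png

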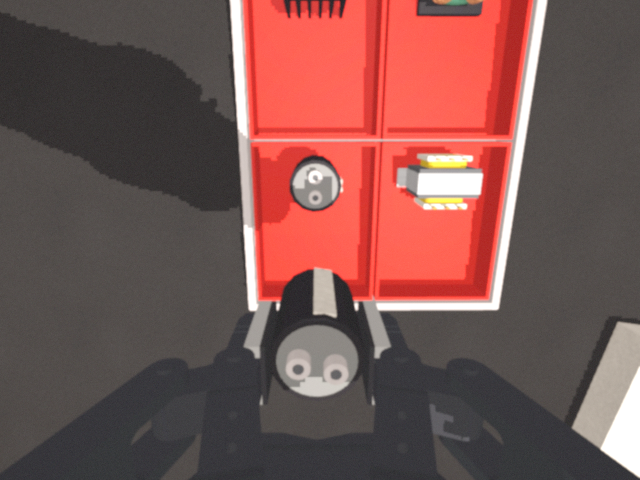

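The wrist view shows the capacitor held upright at (318,330), with the capacitor bin at (313,222) below it. The wall peaks put bin centres at x ≈ 497 and 590, and at y ≈ -271 and -149.

Emit:
jog_arm --series '[{"delta_pos":[-0.012,-0.002,0],"spin":0,"grip":1},{"delta_pos":[-0.012,-0.002,0.04],"spin":0,"grip":1},{"delta_pos":[-0.012,-0.002,0.08],"spin":0,"grip":1},{"delta_pos":[-0.012,-0.002,0.11],"spin":0,"grip":1},{"delta_pos":[-0.012,-0.002,0.125],"spin":0,"grip":1},{"delta_pos":[-0.012,-0.002,0.13],"spin":0,"grip":1},{"delta_pos":[-0.012,-0.002,0.13],"spin":0,"grip":1},{"delta_pos":[-0.012,-0.002,0.13],"spin":0,"grip":1}]'

```text
clock: 7.25
tool_pos: [0.4989, -0.2914, 0.031]
orientation: [[0.001, 1.0, 0.008], [1.0, -0.001, -0.001], [-0.0, 0.008, -1.0]]
wrist_force: [-0.2, 0.4, -1.8]
finger_gap: 0.0334
```

Emit:
jog_arm --series '[{"delta_pos":[0,-0.002,0.003],"spin":0,"grip":1},{"delta_pos":[0,-0.002,0.003],"spin":0,"grip":1},{"delta_pos":[0,-0.002,0.003],"spin":0,"grip":-0.06},{"delta_pos":[0,-0.002,0.003],"spin":0,"grip":-0.06},{"delta_pos":[0,-0.002,0.003],"spin":0,"grip":-0.06},{"delta_pos":[0,-0.002,0.003],"spin":0,"grip":-0.06},{"delta_pos":[0,-0.002,-0.03],"spin":0,"grip":-0.06},{"delta_pos":[0,-0.002,-0.09],"spin":0,"grip":-0.06},{"delta_pos":[0,-0.002,-0.13],"spin":0,"grip":-0.2},{"delta_pos":[0,-0.002,-0.13],"spin":0,"grip":-1}]'

```text
clock: 8.5
tool_pos: [0.499, -0.2928, 0.1656]
orientation: [[0.001, 1.0, 0.016], [1.0, -0.001, -0.005], [-0.005, 0.016, -1.0]]
wrist_force: [0.9, 0.8, -1.0]
finger_gap: 0.068
```

```bash
python3 d.py 455 188.5 150 -73.5; python3 - <<'E'
from h import *
c=cap('wrist'); W=cloud(c); A=c['pixels']; s=W[...,2]
m=(s>.045)&(s<.075)&(W[...,1]<-.26)&(W[...,0]<.54)&(W[...,0]>.45)
p=W[m]; print(len(p),'top z',np.percentile(p[:,2],97),'rect',cv2.minAreaRect((p[p[:,2]>.05][:,:2]*1000).astype(np.float32)))
E
```

```text
t 8.5 pos [ 499.  -292.8  165.6] jaw -0.1 gap 0.068 F [ 0.9  0.8 -1. ] q7 19 tilt z [ 0.016 -0.005 -1.   ]
-> delta [0.481, -0.045, 0.012] spin 73.4
1947 top z 0.0625412085001836 rect ((496.1164855957031, -292.3996887207031), (34.308555603027344, 34.19744873046875), 19.073514938354492)
```

Capacitor stands at (496,-292), top at 62.5 mm. Next the transformer.

Emit:
jog_arm --series '[{"delta_pos":[0.481,-0.045,0.01],"spin":73.4,"grip":-1},{"delta_pos":[0.481,-0.045,0.01],"spin":73.4,"grip":-1},{"delta_pos":[0.481,-0.045,0.01],"spin":73.4,"grip":-1},{"delta_pos":[0.481,-0.045,0.01],"spin":73.4,"grip":-1},{"delta_pos":[0.481,-0.045,0.01],"spin":73.4,"grip":-1},{"delta_pos":[0.481,-0.045,0.01],"spin":73.4,"grip":-1},{"delta_pos":[0.481,-0.045,0.01],"spin":73.4,"grip":-1},{"delta_pos":[0.481,-0.045,0.01],"spin":73.4,"grip":-1},{"delta_pos":[0.481,-0.045,0.01],"spin":73.4,"grip":-1},{"delta_pos":[0.481,-0.045,0.01],"spin":73.4,"grip":-1}]'

```text
clock: 9.8
tool_pos: [0.4508, 0.1915, 0.1497]
orientation: [[0.957, 0.291, 0.009], [0.291, -0.957, -0.003], [0.008, 0.005, -1.0]]
wrist_force: [-0.1, -0.6, -0.5]
finger_gap: 0.0858
```

```bash
python3 d.py 455 188.5 20 -73.5
```

```text
t 9.8 pos [450.8 191.5 149.7] jaw -73.1 gap 0.0858 F [-0.1 -0.6 -0.5] q7 -109 tilt z [ 0.009 -0.003 -1.   ]
-> delta [0.002, 0.003, 0.13] spin 0.4
```

Emit:
jog_arm --series '[{"delta_pos":[0.002,0.003,0.04],"spin":0.4,"grip":-1},{"delta_pos":[0.002,0.003,0.09],"spin":0.4,"grip":-1},{"delta_pos":[0.002,0.003,0.128],"spin":0.4,"grip":-1},{"delta_pos":[0.002,0.003,0.128],"spin":0.4,"grip":-1},{"delta_pos":[0.002,0.003,0.128],"spin":0.4,"grip":1},{"delta_pos":[0.002,0.003,0.128],"spin":0.4,"grip":1},{"delta_pos":[0.002,0.003,0.128],"spin":0.4,"grip":1},{"delta_pos":[0.002,0.003,0.128],"spin":0.4,"grip":1},{"delta_pos":[0.002,0.003,0.128],"spin":0.4,"grip":1},{"delta_pos":[0.002,0.003,0.128],"spin":0.4,"grip":1}]'

```text
clock: 11.05
tool_pos: [0.4568, 0.1894, 0.0238]
orientation: [[0.959, 0.284, 0.013], [0.284, -0.959, -0.002], [0.012, 0.005, -1.0]]
wrist_force: [0.0, -1.6, 7.2]
finger_gap: 0.041
```

```bash
python3 d.py 590 -293 150 0
```

```text
t 11.05 pos [456.8 189.4  23.8] jaw -73.5 gap 0.041 F [ 0.  -1.6  7.2] q7 -118 tilt z [ 0.013 -0.002 -1.   ]
-> delta [-0.008, 0.501, -0.124] spin -73.5
```

Emit:
jog_arm --series '[{"delta_pos":[0,0,-0.06],"spin":0,"grip":1},{"delta_pos":[0,0,-0.12],"spin":0,"grip":1},{"delta_pos":[0,0.02,-0.136],"spin":-8,"grip":1},{"delta_pos":[-0.008,0.501,-0.136],"spin":-73.5,"grip":1},{"delta_pos":[-0.008,0.501,-0.136],"spin":-73.5,"grip":1},{"delta_pos":[-0.008,0.501,-0.136],"spin":-73.5,"grip":1},{"delta_pos":[-0.008,0.501,-0.136],"spin":-73.5,"grip":1},{"delta_pos":[-0.008,0.501,-0.136],"spin":-73.5,"grip":1},{"delta_pos":[-0.008,0.501,-0.136],"spin":-73.5,"grip":1},{"delta_pos":[-0.008,0.501,-0.136],"spin":-73.5,"grip":1}]'

```text
clock: 12.3
tool_pos: [0.5697, -0.2229, 0.1621]
orientation: [[-0.004, 1.0, 0.013], [1.0, 0.004, -0.002], [-0.002, 0.013, -1.0]]
wrist_force: [1.3, 1.3, -1.9]
finger_gap: 0.0406
```

```bash
python3 d.py 590 -293 100 0
```

```text
t 12.3 pos [ 569.7 -222.9  162.1] jaw 0.2 gap 0.0406 F [ 1.3  1.3 -1.9] q7 7 tilt z [ 0.013 -0.002 -1.   ]
-> delta [-0.07, 0.019, 0.062] spin 0.2
```

Emit:
jog_arm --series '[{"delta_pos":[-0.07,0.019,0.03],"spin":0,"grip":1},{"delta_pos":[-0.07,0.019,0.06],"spin":0,"grip":1},{"delta_pos":[-0.07,0.019,0.062],"spin":0,"grip":1},{"delta_pos":[-0.07,0.019,0.062],"spin":0,"grip":1}]'

```text
clock: 12.8
tool_pos: [0.5899, -0.2908, 0.1007]
orientation: [[-0.006, 1.0, 0.013], [1.0, 0.006, 0.0], [-0.0, 0.013, -1.0]]
wrist_force: [-0.4, 1.1, -1.6]
finger_gap: 0.041
```

```bash
python3 d.py 590 -293 22 0; python3 - <<'E'
from h import *
c=cap('wrist'); save(c,'w3.png')
E
```

```text
t 12.8 pos [ 589.9 -290.8  100.7] jaw 0.3 gap 0.041 F [-0.4  1.1 -1.6] q7 10 tilt z [ 0.013  0.    -1.   ]
-> delta [-0.002, -0.001, 0.079] spin 0.3
```

View pics/w3.png

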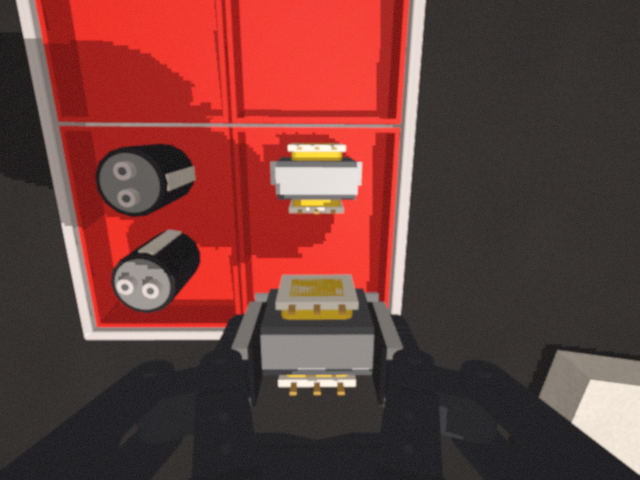

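The transformer is held level at (317,340), aligned with its stock piece at (317,178); the placed capacitor stands at (150,275). Descending.

Emit:
jog_arm --series '[{"delta_pos":[-0.002,-0.001,0.03],"spin":0.3,"grip":1},{"delta_pos":[-0.002,-0.001,0.06],"spin":0.3,"grip":1},{"delta_pos":[-0.002,-0.001,0.075],"spin":0.3,"grip":1},{"delta_pos":[-0.002,-0.001,0.079],"spin":0.3,"grip":1},{"delta_pos":[-0.002,-0.001,0.08],"spin":0.3,"grip":1},{"delta_pos":[-0.002,-0.001,0.08],"spin":0.3,"grip":1}]'

```text
clock: 13.6
tool_pos: [0.5922, -0.293, 0.0232]
orientation: [[-0.002, 1.0, 0.017], [1.0, 0.002, -0.002], [-0.002, 0.017, -1.0]]
wrist_force: [-1.7, 0.2, -1.2]
finger_gap: 0.0408
```

Emit:
jog_arm --series '[{"delta_pos":[0,-0.003,0.002],"spin":0,"grip":1},{"delta_pos":[0,-0.003,0.002],"spin":0,"grip":1},{"delta_pos":[0,-0.003,0.002],"spin":0,"grip":-0.13},{"delta_pos":[0,-0.003,0.002],"spin":0,"grip":-0.13},{"delta_pos":[0,-0.003,0.002],"spin":0,"grip":-0.13},{"delta_pos":[0,-0.003,0.002],"spin":0,"grip":-0.13},{"delta_pos":[0,-0.003,-0.03],"spin":0,"grip":-0.13},{"delta_pos":[0,-0.003,-0.09],"spin":0,"grip":-0.13},{"delta_pos":[0,-0.003,-0.13],"spin":0,"grip":-0.2},{"delta_pos":[0,-0.003,-0.13],"spin":0,"grip":-1}]'

```text
clock: 14.85
tool_pos: [0.5905, -0.2939, 0.1585]
orientation: [[-0.002, 1.0, 0.026], [1.0, 0.002, -0.006], [-0.006, 0.026, -1.0]]
wrist_force: [0.1, 0.5, 0.5]
finger_gap: 0.0679
```

```bash
python3 d.py 441 298 150 -7.5; python3 - <<'E'
from h import *
c=cap('wrist'); W=cloud(c); s=W[...,2]
m=(s>.038)&(s<.055)&(W[...,1]<-.265)&(W[...,1]>-.34)&(W[...,0]<.63)&(W[...,0]>.55)
p=W[m]; print(len(p),'z',np.percentile(p[:,2],[50,97]),'rect',cv2.minAreaRect((p[:,:2]*1000).astype(np.float32)))
E
```

```text
t 14.85 pos [ 590.5 -293.9  158.5] jaw 0.1 gap 0.0679 F [0.1 0.5 0.5] q7 12 tilt z [ 0.026 -0.006 -1.   ]
-> delta [0.592, -0.149, 0.001] spin 7.6
2331 z [0.04406405 0.04570928] rect ((588.1170043945312, -293.8837890625), (43.00755310058594, 36.78335952758789), 0.6926592588424683)
```

Transformer placed (588,-294), top at 44 mm. Choke next.

Emit:
jog_arm --series '[{"delta_pos":[0.592,-0.149,0],"spin":7.6,"grip":-1},{"delta_pos":[0.592,-0.149,0],"spin":7.6,"grip":-1},{"delta_pos":[0.592,-0.149,0],"spin":7.6,"grip":-1},{"delta_pos":[0.592,-0.149,0],"spin":7.6,"grip":-1},{"delta_pos":[0.592,-0.149,0],"spin":7.6,"grip":-1},{"delta_pos":[0.592,-0.149,0],"spin":7.6,"grip":-1},{"delta_pos":[0.592,-0.149,0],"spin":7.6,"grip":-1},{"delta_pos":[0.592,-0.149,0],"spin":7.6,"grip":-1},{"delta_pos":[0.592,-0.149,0],"spin":7.6,"grip":-1},{"delta_pos":[0.592,-0.149,0],"spin":7.6,"grip":-1}]'

```text
clock: 16.15
tool_pos: [0.436, 0.3005, 0.1484]
orientation: [[0.128, 0.992, 0.018], [0.992, -0.128, -0.005], [-0.002, 0.019, -1.0]]
wrist_force: [0.0, 0.3, -0.9]
finger_gap: 0.0854
```

```bash
python3 d.py 441 298 100 -7.5
```

```text
t 16.15 pos [436.  300.5 148.4] jaw -7.3 gap 0.0854 F [ 0.   0.3 -0.9] q7 -61 tilt z [ 0.018 -0.005 -1.   ]
-> delta [-0.002, 0.004, 0.049] spin 0.2
```

Emit:
jog_arm --series '[{"delta_pos":[-0.002,0.004,0.03],"spin":0.2,"grip":-1},{"delta_pos":[-0.002,0.004,0.07],"spin":0.2,"grip":-1},{"delta_pos":[-0.002,0.003,0.11],"spin":0.2,"grip":-1},{"delta_pos":[-0.002,0.003,0.126],"spin":0.2,"grip":-1},{"delta_pos":[-0.002,0.003,0.126],"spin":0.2,"grip":-1},{"delta_pos":[-0.002,0.003,0.126],"spin":0.2,"grip":0.3},{"delta_pos":[-0.002,0.003,0.126],"spin":0.2,"grip":0.3}]'

```text
clock: 17.02
tool_pos: [0.4422, 0.2984, 0.0241]
orientation: [[0.131, 0.991, 0.021], [0.991, -0.131, -0.003], [-0.0, 0.021, -1.0]]
wrist_force: [0.7, 0.5, 0.4]
finger_gap: 0.0516
```

```bash
python3 d.py 441 298 21 -7.5
```

```text
t 17.02 pos [442.2 298.4  24.1] jaw -7.6 gap 0.0516 F [0.7 0.5 0.4] q7 -70 tilt z [ 0.021 -0.003 -1.   ]
-> delta [-0.001, -0.001, 0.003] spin -0.1
```

Emit:
jog_arm --series '[{"delta_pos":[-0.001,-0.001,0.004],"spin":0,"grip":0.3},{"delta_pos":[-0.001,-0.001,0.004],"spin":0,"grip":1},{"delta_pos":[-0.001,-0.001,0.004],"spin":0,"grip":1},{"delta_pos":[-0.001,-0.001,0.004],"spin":0,"grip":1},{"delta_pos":[-0.001,-0.001,0.004],"spin":0,"grip":1},{"delta_pos":[-0.001,-0.001,0.004],"spin":0,"grip":1},{"delta_pos":[-0.001,-0.001,0.004],"spin":0,"grip":1}]'

```text
clock: 17.9
tool_pos: [0.4416, 0.2977, 0.0206]
orientation: [[0.132, 0.991, 0.022], [0.991, -0.132, -0.003], [-0.0, 0.022, -1.0]]
wrist_force: [-1.4, -0.3, 6.1]
finger_gap: 0.0169
```

```bash
python3 d.py 589 -172 150 0
```

```text
t 17.9 pos [441.6 297.7  20.6] jaw -7.6 gap 0.0169 F [-1.4 -0.3  6.1] q7 -70 tilt z [ 0.022 -0.003 -1.   ]
-> delta [-0.446, 0.211, -0.125] spin -7.6
```

Emit:
jog_arm --series '[{"delta_pos":[0,0,-0.05],"spin":0,"grip":1},{"delta_pos":[0,0,-0.11],"spin":0,"grip":1},{"delta_pos":[-0.02,0.01,-0.135],"spin":-1,"grip":1},{"delta_pos":[-0.446,0.211,-0.135],"spin":-7.6,"grip":1},{"delta_pos":[-0.446,0.211,-0.135],"spin":-7.6,"grip":1},{"delta_pos":[-0.446,0.211,-0.135],"spin":-7.6,"grip":1},{"delta_pos":[-0.446,0.211,-0.135],"spin":-7.6,"grip":1},{"delta_pos":[-0.446,0.211,-0.135],"spin":-7.6,"grip":1},{"delta_pos":[-0.446,0.211,-0.135],"spin":-7.6,"grip":1},{"delta_pos":[-0.446,0.211,-0.135],"spin":-7.6,"grip":1}]'

```text
clock: 19.15
tool_pos: [0.5788, -0.1416, 0.1594]
orientation: [[-0.001, 1.0, 0.021], [1.0, 0.001, -0.003], [-0.003, 0.021, -1.0]]
wrist_force: [1.0, 1.2, -1.4]
finger_gap: 0.0173
```

```bash
python3 d.py 589 -172 100 0
```

```text
t 19.15 pos [ 578.8 -141.6  159.4] jaw 0.1 gap 0.0173 F [ 1.   1.2 -1.4] q7 -2 tilt z [ 0.021 -0.003 -1.   ]
-> delta [-0.03, 0.009, 0.06] spin 0.1
```

Emit:
jog_arm --series '[{"delta_pos":[-0.03,0.009,0.03],"spin":0,"grip":1},{"delta_pos":[-0.03,0.009,0.06],"spin":0,"grip":1},{"delta_pos":[-0.03,0.009,0.06],"spin":0,"grip":1},{"delta_pos":[-0.03,0.009,0.06],"spin":0,"grip":1}]'

```text
clock: 19.65
tool_pos: [0.5895, -0.1705, 0.1002]
orientation: [[-0.003, 1.0, 0.022], [1.0, 0.003, -0.002], [-0.002, 0.022, -1.0]]
wrist_force: [0.8, 0.0, -0.3]
finger_gap: 0.0169
```

```bash
python3 d.py 589 -172 19 0; python3 - <<'E'
from h import *
c=cap('wrist'); save(c,'w4.png')
E
```

```text
t 19.65 pos [ 589.5 -170.5  100.2] jaw 0.2 gap 0.0169 F [ 0.8  0.  -0.3] q7 -2 tilt z [ 0.022 -0.002 -1.   ]
-> delta [-0.001, -0.002, 0.081] spin 0.2
```

View pics/w4.png

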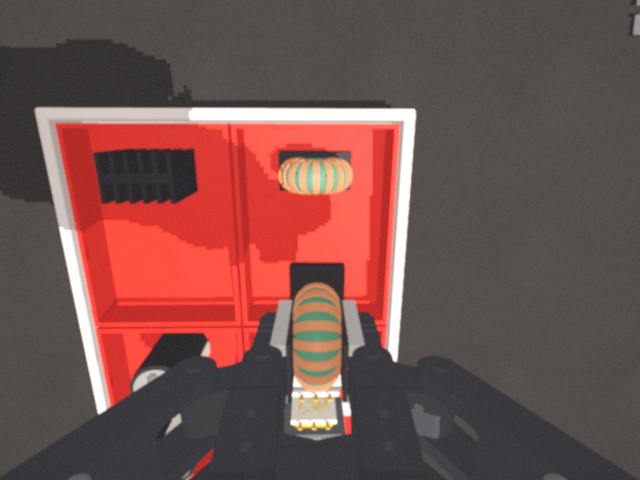

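The choke is held upright at (317,335) over the choke bin's free floor, with stock at (316,172). Descending.

Emit:
jog_arm --series '[{"delta_pos":[-0.001,-0.002,0.03],"spin":0,"grip":1},{"delta_pos":[-0.001,-0.002,0.06],"spin":0,"grip":1},{"delta_pos":[-0.001,-0.003,0.076],"spin":0,"grip":1},{"delta_pos":[-0.001,-0.003,0.081],"spin":0,"grip":1},{"delta_pos":[-0.001,-0.003,0.082],"spin":0,"grip":1},{"delta_pos":[-0.001,-0.003,0.082],"spin":0,"grip":1}]'

```text
clock: 20.45
tool_pos: [0.5902, -0.1719, 0.0201]
orientation: [[-0.003, 1.0, 0.026], [1.0, 0.003, -0.003], [-0.003, 0.026, -1.0]]
wrist_force: [-0.5, 0.2, 0.1]
finger_gap: 0.0172
```

Emit:
jog_arm --series '[{"delta_pos":[0,0,0.001],"spin":0,"grip":1},{"delta_pos":[0,0,0.001],"spin":0,"grip":1},{"delta_pos":[0,0,0.001],"spin":0,"grip":0.25},{"delta_pos":[0,0,0.001],"spin":0,"grip":0.25},{"delta_pos":[0,0,0.001],"spin":0,"grip":0.25},{"delta_pos":[0,0,0.001],"spin":0,"grip":0.25},{"delta_pos":[0,0,-0.03],"spin":0,"grip":0.25},{"delta_pos":[0,0,-0.08],"spin":0,"grip":0.25},{"delta_pos":[0,0,-0.13],"spin":0,"grip":0},{"delta_pos":[0,0,-0.13],"spin":0,"grip":-1}]'

```text
clock: 21.7
tool_pos: [0.591, -0.172, 0.1557]
orientation: [[-0.003, 0.999, 0.036], [1.0, 0.003, -0.006], [-0.007, 0.036, -0.999]]
wrist_force: [0.2, -0.7, 0.1]
finger_gap: 0.059
```

```bash
python3 d.py 547 308.5 150 60; python3 - <<'E'
from h import *
c=cap('wrist'); W=cloud(c); s=W[...,2]
m=(s>.036)&(s<.06)&(W[...,1]<-.14)&(W[...,1]>-.205)&(W[...,0]<.63)&(W[...,0]>.55)
p=W[m]; print(len(p),'z',np.percentile(p[:,2],[50,97]),'rect',cv2.minAreaRect((p[:,:2]*1000).astype(np.float32)))
E
```

```text
t 21.7 pos [ 591.  -172.   155.7] jaw 0.2 gap 0.059 F [ 0.2 -0.7  0.1] q7 0 tilt z [ 0.036 -0.006 -0.999]
-> delta [0.481, -0.043, 0.001] spin -59.8
1160 z [0.04681763 0.05133854] rect ((590.0305786132812, -169.9311065673828), (37.705482482910156, 17.82452392578125), 89.35731506347656)
```

Emit:
jog_arm --series '[{"delta_pos":[0.481,-0.043,0],"spin":-59.8,"grip":-1},{"delta_pos":[0.481,-0.043,0],"spin":-59.8,"grip":-1},{"delta_pos":[0.481,-0.043,0],"spin":-59.8,"grip":-1},{"delta_pos":[0.481,-0.043,0],"spin":-59.8,"grip":-1},{"delta_pos":[0.481,-0.043,0],"spin":-59.8,"grip":-1},{"delta_pos":[0.481,-0.043,0],"spin":-59.8,"grip":-1},{"delta_pos":[0.481,-0.043,0],"spin":-59.8,"grip":-1},{"delta_pos":[0.481,-0.043,0],"spin":-59.8,"grip":-1},{"delta_pos":[0.481,-0.043,0],"spin":-59.8,"grip":-1},{"delta_pos":[0.481,-0.043,0],"spin":-59.8,"grip":-1}]'

```text
clock: 23.0
tool_pos: [0.5437, 0.3079, 0.1471]
orientation: [[-0.866, 0.5, 0.028], [0.5, 0.866, -0.008], [-0.028, 0.008, -1.0]]
wrist_force: [-0.4, -0.5, 0.3]
finger_gap: 0.0852
```

```bash
python3 d.py 547 308.5 21 60
```

```text
t 23.0 pos [543.7 307.9 147.1] jaw 60.0 gap 0.0852 F [-0.4 -0.5  0.3] q7 5 tilt z [ 0.028 -0.008 -1.   ]
-> delta [0.001, 0.001, 0.126] spin -0.0
```

Emit:
jog_arm --series '[{"delta_pos":[0,0.001,0.03],"spin":0,"grip":-1},{"delta_pos":[0,0.001,0.07],"spin":0,"grip":-1},{"delta_pos":[0.001,0.001,0.11],"spin":0,"grip":-1},{"delta_pos":[0.001,0.001,0.126],"spin":0,"grip":-1},{"delta_pos":[0.001,0.001,0.126],"spin":0,"grip":1},{"delta_pos":[0.001,0.001,0.126],"spin":0,"grip":1},{"delta_pos":[0.001,0.001,0.126],"spin":0,"grip":1},{"delta_pos":[0.001,0.001,0.126],"spin":0,"grip":1},{"delta_pos":[0.001,0.001,0.126],"spin":0,"grip":1},{"delta_pos":[0.001,0.001,0.126],"spin":0,"grip":1}]'

```text
clock: 24.25
tool_pos: [0.5484, 0.3096, 0.0235]
orientation: [[-0.866, 0.5, 0.032], [0.5, 0.866, -0.006], [-0.03, 0.011, -0.999]]
wrist_force: [0.2, -0.2, 7.0]
finger_gap: 0.0373
```

```bash
python3 d.py 497 -172 150 0
```

```text
t 24.25 pos [548.4 309.6  23.5] jaw 60.0 gap 0.0373 F [ 0.2 -0.2  7. ] q7 -1 tilt z [ 0.032 -0.006 -0.999]
-> delta [-0.2, -0.441, -0.125] spin 60.0
```

Emit:
jog_arm --series '[{"delta_pos":[0,0,-0.05],"spin":0,"grip":1},{"delta_pos":[0,0,-0.11],"spin":0,"grip":1},{"delta_pos":[-0.02,-0.04,-0.135],"spin":6,"grip":1},{"delta_pos":[-0.2,-0.441,-0.135],"spin":60,"grip":1},{"delta_pos":[-0.2,-0.441,-0.135],"spin":60,"grip":1},{"delta_pos":[-0.2,-0.441,-0.135],"spin":60,"grip":1},{"delta_pos":[-0.2,-0.441,-0.135],"spin":60,"grip":1},{"delta_pos":[-0.2,-0.441,-0.135],"spin":60,"grip":1},{"delta_pos":[-0.2,-0.441,-0.135],"spin":60,"grip":1},{"delta_pos":[-0.2,-0.441,-0.135],"spin":60,"grip":1}]'

```text
clock: 25.5
tool_pos: [0.4963, -0.1712, 0.16]
orientation: [[-0.0, 0.999, 0.032], [1.0, 0.001, -0.006], [-0.006, 0.032, -0.999]]
wrist_force: [0.1, -0.1, -0.2]
finger_gap: 0.0371
```

```bash
python3 d.py 497 -172 100 0
```

```text
t 25.5 pos [ 496.3 -171.2  160. ] jaw 0.0 gap 0.0371 F [ 0.1 -0.1 -0.2] q7 6 tilt z [ 0.032 -0.006 -0.999]
-> delta [-0.0, -0.001, 0.06] spin 0.0
```

Emit:
jog_arm --series '[{"delta_pos":[0,-0.002,0.04],"spin":0,"grip":1},{"delta_pos":[0,-0.002,0.06],"spin":0,"grip":1},{"delta_pos":[0,-0.002,0.06],"spin":0,"grip":1}]'

```text
clock: 25.88
tool_pos: [0.4947, -0.1693, 0.0981]
orientation: [[-0.003, 1.0, 0.028], [1.0, 0.003, -0.004], [-0.004, 0.028, -1.0]]
wrist_force: [0.4, 0.9, -0.7]
finger_gap: 0.0371
```

```bash
python3 d.py 496 -172 23 0; python3 - <<'E'
from h import *
c=cap('wrist'); save(c,'w5.png')
E
```

```text
t 25.88 pos [ 494.7 -169.3   98.1] jaw 0.2 gap 0.0371 F [ 0.4  0.9 -0.7] q7 2 tilt z [ 0.028 -0.004 -1.   ]
-> delta [-0.002, -0.001, 0.075] spin 0.2
```

View pics/w5.png

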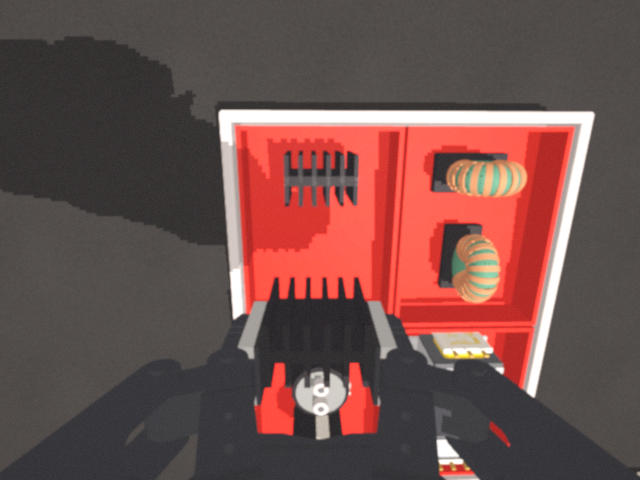

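The heatsink is held upright at (318,325) over its bin, with stock at (321,180). The choke stands at (470,265). Descending.

Emit:
jog_arm --series '[{"delta_pos":[-0.002,-0.001,0.03],"spin":0,"grip":1},{"delta_pos":[-0.002,-0.001,0.055],"spin":0,"grip":1},{"delta_pos":[-0.002,-0.001,0.07],"spin":0,"grip":1},{"delta_pos":[-0.002,-0.001,0.076],"spin":0,"grip":1},{"delta_pos":[-0.002,-0.001,0.076],"spin":0,"grip":1},{"delta_pos":[-0.002,-0.001,0.076],"spin":0,"grip":1}]'

```text
clock: 26.68
tool_pos: [0.4985, -0.172, 0.0245]
orientation: [[-0.004, 0.999, 0.033], [1.0, 0.004, -0.006], [-0.006, 0.033, -0.999]]
wrist_force: [0.6, 0.4, -0.9]
finger_gap: 0.0368
```

Emit:
jog_arm --series '[{"delta_pos":[0,-0.002,0.002],"spin":0,"grip":1},{"delta_pos":[0,-0.002,0.002],"spin":0,"grip":1},{"delta_pos":[0,-0.002,0.002],"spin":0,"grip":-0.08},{"delta_pos":[0,-0.002,0.002],"spin":0,"grip":-0.08},{"delta_pos":[0,-0.002,0.002],"spin":0,"grip":-0.08},{"delta_pos":[0,-0.002,0.002],"spin":0,"grip":-0.08},{"delta_pos":[0,-0.002,-0.03],"spin":0,"grip":-0.08},{"delta_pos":[0,-0.002,-0.08],"spin":0,"grip":-0.08},{"delta_pos":[0,-0.002,-0.15],"spin":0,"grip":-0.08},{"delta_pos":[0,-0.002,-0.19],"spin":0,"grip":-0.08}]'

```text
clock: 27.92
tool_pos: [0.4908, -0.1709, 0.217]
orientation: [[-0.004, 0.999, 0.035], [1.0, 0.004, -0.007], [-0.007, 0.035, -0.999]]
wrist_force: [0.6, -0.2, -0.8]
finger_gap: 0.0463
```

Emit:
jog_arm --series '[{"delta_pos":[0.13,-0.03,0],"spin":0,"grip":-0.5},{"delta_pos":[0.13,-0.03,0],"spin":0,"grip":-0.5},{"delta_pos":[0.13,-0.03,0],"spin":0,"grip":-0.5},{"delta_pos":[0.13,-0.03,0],"spin":0,"grip":-0.5},{"delta_pos":[0.13,-0.03,0],"spin":0,"grip":-0.5}]'

```text
clock: 28.55
tool_pos: [0.4604, -0.0428, 0.2149]
orientation: [[-0.002, 0.999, 0.035], [1.0, 0.002, -0.007], [-0.007, 0.035, -0.999]]
wrist_force: [0.1, -0.7, 0.4]
finger_gap: 0.0641
```

```bash
python3 - <<'E'
from h import *
o=readout.get_obs(); print(o['clock'],o['tool_pos'],np.abs(o['joint_vel']).max())
for cam in ['side','top']:
    c=cap(cam); W=cloud(c); s=W[...,2]
    cv2.imwrite('pics/f_'+cam+'.png',cv2.resize(cv2.cvtColor(c['pixels'],cv2.COLOR_RGB2BGR)[130:390,110:560],(800,462),interpolation=cv2.INTER_CUBIC))
    for nm,x,y,h in [('cap',496,-293,.05),('tr',588,-294,.038),('ch',590,-171,.038),('hs',497,-172,.036),('blue',569,96,.05),('bare',462,76,.038)]:
        m=(s>h)&(s<.075)&(abs(W[...,0]*1000-x)<28)&(abs(W[...,1]*1000-y)<26)
        p=W[m]
        if len(p)>10:
            r=cv2.minAreaRect((p[:,:2]*1000).astype(np.float32)); print(cam,nm,len(p),'z97',np.percentile(p[:,2],97).round(4),np.round(r[0]),np.round(r[1]),round(r[2]))
        else: print(cam,nm,'hidden')
E
```

```text
28.55 [ 0.4604357  -0.04278323  0.21493903] 0.40056135242722696
side cap 98 z97 0.062 [ 495. -291.] [30. 35.] 14
side tr 121 z97 0.0465 [ 587. -295.] [41. 40.] 16
side ch 71 z97 0.0519 [ 589. -169.] [17. 32.] 5
side hs 141 z97 0.0505 [ 495. -171.] [31. 38.] 89
side blue 203 z97 0.0649 [567.  94.] [34. 35.] 45
side bare 254 z97 0.0519 [462.  75.] [41. 27.] 77
top cap 388 z97 0.0618 [ 497. -293.] [34. 34.] 29
top tr 427 z97 0.0466 [ 589. -293.] [44. 37.] 0
top ch hidden
top hs hidden
top blue 373 z97 0.065 [568.  95.] [34. 34.] 53
top bare 249 z97 0.0521 [463.  76.] [38. 26.] 77
```

View pics/f_top.png

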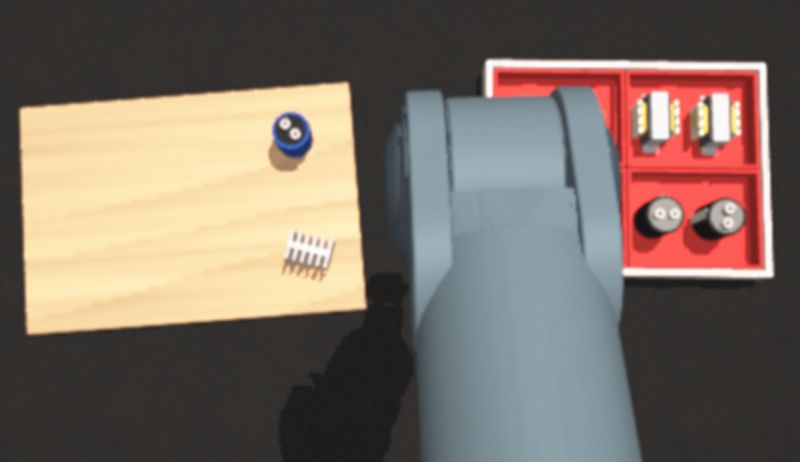

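View pics/f_side.png

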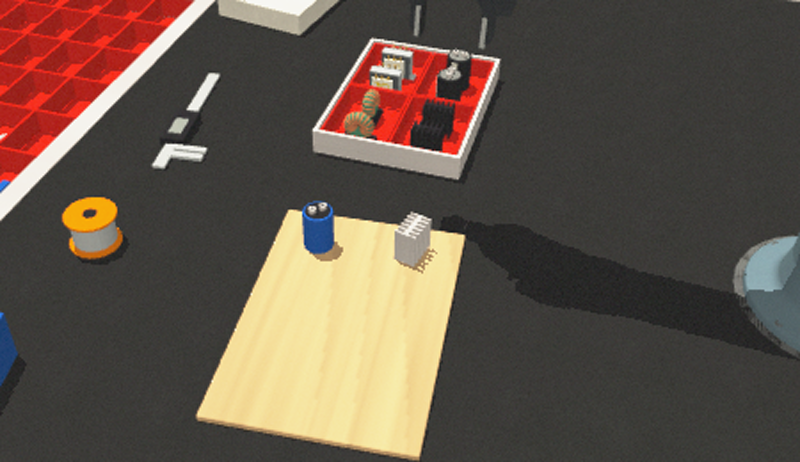

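The top view shows the transformer (715,125) and capacitor (720,218) beside their stock, and both look-alikes unmoved. The arm hides the other two bins there. The side view shows every bin with two pieces standing. One quick height check of heatsink and choke against their stock, since the side camera read the heatsink a bit high.

```bash
python3 - <<'E'
from h import *
for cam in ['side','wrist']:
    c=cap(cam); W=cloud(c); s=W[...,2]
    for nm,x,y,h in [('hs',497,-172,.036),('hs stock',497,-116,.036),('ch',590,-171,.038),('ch stock',590,-116,.038)]:
        p=W[(s>h)&(s<.075)&(abs(W[...,0]*1000-x)<28)&(abs(W[...,1]*1000-y)<25)]
        if len(p)>10:
            r=cv2.minAreaRect((p[:,:2]*1000).astype(np.float32)); print(cam,nm,len(p),np.percentile(p[:,2],[50,90,97]).round(4),np.round(r[0]),np.round(r[1]),round(r[2]))
E
```

```text
side hs 138 [0.0456 0.0489 0.0498] [ 494. -171.] [28. 39.] 89
side hs stock 146 [0.0461 0.049  0.0497] [ 496. -117.] [31. 39.] 89
side ch 73 [0.0456 0.0501 0.051 ] [ 587. -171.] [35. 18.] 65
side ch stock 91 [0.0451 0.0496 0.0515] [ 587. -114.] [36. 15.] 2
wrist hs 852 [0.0474 0.0486 0.049 ] [ 495. -170.] [27. 38.] 89
wrist hs stock 940 [0.0475 0.0488 0.0492] [ 497. -117.] [27. 38.] 90
wrist ch 67 [0.0425 0.0462 0.0467] [ 595. -158.] [ 5. 16.] 35
wrist ch stock 681 [0.0466 0.0504 0.0514] [ 588. -116.] [36. 18.] 1
```

Heights match the stock. Handing in.

```bash
python3 -c "
from plant import ticket
print(ticket.sign_off())"
```

```text
the job is handed in; nothing more can be done
None
```

I put the capacitor, transformer, choke and heatsink upright on the free floor of their own bins and handed the job in at about 29 s. No verdict was reported.

- **Placed parts:** All four stand at or near the intended spots. The heatsink and choke tops match their stock pieces within about 1 mm. The capacitor top reads about 62 mm against 61.5 mm expected, and the transformer top about 44 mm against 43.5 mm.
- **Look-alikes:** The blue capacitor and bare heatsink read within 1–2 mm of where they started, which is within the camera accuracy.
- **Forces and clearance:** No reading after a move was above about 7 N. At the end the gripper was open and about 0.2 m above the surface, touching nothing.
- **Checks that disagreed or were limited:**
  - In the last top view the arm hid the choke and heatsink bins, so I checked those two with the side camera, and the heatsink with the wrist camera as well. The wrist camera saw only a sliver of the choke.
  - The side camera reads heights about 2 mm high, for the stock heatsink as well, so I took that as camera offset.
  - The tool's tilt crept up to about 2° over the run, with no visible effect on the placings.

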